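# Seat the rocking burner cap

### The arm

A 6-joint arm with a two-finger parallel gripper is mounted at the origin on a cart in front of the work surface, level with it; the furniture and walls round the work are solid. World frame = base frame: x ahead of the robot, y to its left, z up, the work surface at z = 0. Lengths are in m, angles in rad, forces in N, time in s.
With the tool pointing down it reaches from about 0.275 to 0.825 m from the base axis. Payload 4.9 kg.
Tool frame: the origin (TCP) lies midway between the tips of the shut fingers; the grasp point (between the pads) lies 19 mm behind it (bot.grip_depth is the distance from the TCP to the grasp point, in m); z points along the fingers, y is the line along which they close (so a half turn about z gives the same grasp; the last joint's range is limited). The gripper opens to 85 mm and grips with 20 to 120 N. Pads are 22 mm wide; open, the fingers measure 114 mm over their backs; the gripper's body (76 mm by 85 mm) begins 54 mm behind the grasp point. The pads swing forward as they close: fully open they stand 13 mm farther back than shut.
Start: joints at [-1.422, 0.326, -0.193, 1.052, 0, 1.437], TCP at [0.153, -0.528, 0.231] pointing down, gripper open.
Joint ranges: [-2.65, 2.65], [-0.97, 1.79], [-1.3, 1.35], [-1.93, 2.1], [-1.47, 1.37], [-3.14, 3.14]. Speed limits (rad/s): [2.57, 2.57, 3.14, 3.14, 3.14, 3.14].

### API

Orientations are given as a unit quaternion [w, x, y, z].
In Python, from cell import bot gives the robot as it stands. Calls block until the motion is done:
- bot.move_pose(position, orientation): joint-space move of the TCP to a pose.
- bot.move_linear(position, speed=0.15, rotation=None, until_force=None): straight line of the TCP; rotation=None keeps the orientation; speed is the mean speed in m/s. With until_force (N) it stops when the force on the tool has changed by that much, and returns True; else False.
- bot.goto_joints(angles): joint-space move.
- bot.set_gripper(opening, grasp_force=None): opening from 0.0 (shut) to 1.0 (fully open); grasp_force is the grip in N (None keeps the last); returns when the fingers have stopped.
- bot.wait(seconds).
- bot.solve_ik(position, orientation): joint angles nearest the present ones, or None.
- bot.camera(name): name is "scene" or "top" or "wrist"; returns the picture (420x560x3 uint8, red, green, blue); there is no depth.
- bot.calibration(name): a dict with "mtx" (3x3 intrinsics, pixels), "k1" (the pictures are not rectified: a ray, as slopes to the right and down, at radius r is drawn at 1 + k1 r^2 times it, then the intrinsics apply), "extrinsics" (4x4, takes a point from world to camera coordinates); the wrist camera has in their place "hand_eye" (4x4, takes a point from camera to tool coordinates, whose origin is the TCP and whose axes are the flange's). Camera axes: x right, y down, z forward; pixel columns grow to the right and rows downward; lengths in m; the calibration is good to about 2 mm. A picture is of the moment at which its call begins: read the wrist's pose just before it. calibration takes no time and is no camera call.
A pose or a line that the arm cannot do raises bot.PlanningError and nothing moves.
- bot.close_job(): hands the job in; it is judged then, once.
Trained networks look in the newest picture that a camera, given by its name, has taken for a name from the list of things; names that differ only in an ending like _2 or _b are one class to them, and where a whole thing is asked for, a point or a joint stands for the part that bears it (a point fixed in the world has none). Each returns a list of dicts, best first, with "confidence" (0 to 1); they miss things now and then, are a little off and sometimes report something else, mostly with a low value. They report only what shows in the picture. A call takes as long as a camera call. They do not tell look-alikes from the thing itself.
- bot.search_frame(camera, thing): "bbox" ([left, top, width, height] in pixels, round what is visible of it).
Readings, each from a call of its own:
- bot.read_clock(): time.
- bot.read_joint_positions(): joint angles.
- bot.read_joint_vel(): joint speeds.
- bot.read_joint_efforts(): joint torques, N m.
- bot.read_position(): TCP position.
- bot.read_tool_rot(): TCP orientation.
- bot.read_ft_force(): force on the tool from outside, world axes, zero at the start.
- bot.read_moment(): the same for the moment, N m.
- bot.read_gripper_width(): opening from 0.0 (shut) to 1.0 (fully open).
- bot.read_finger_force(): force on a finger pad.
Only numpy, scipy, OpenCV 4.12 (cv2) and the standard library are available. Lean on these libraries where they do the work, as an engineer would, in place of code of your own. Each camera call takes 0.05 s, during which the arm holds its last target. There are 200 camera calls.

### The job

The hob has just been cleaned and one of its four burner caps was not put back properly. With the shut fingertips, press down on the caps off-centre until you have found the one that rocks and made it rock under the finger, then push that cap sideways until it drops into its burner and lies flat like the others. Only press and push: lift no cap, leave the other three caps seated, and leave the food tin, mug and spice jar where they stand.

Things in the scene. Friction and masses are not known exactly. Their poses are not given: they have to be found in the camera images.
- hob: gas hob, fixed; pan supports taken off. Steel plate 346 mm deep, 466 mm wide, top 8 mm above the worktop; origin on the worktop under the middle of the four burners, x away from the robot, y left. Burner centres at x +-85, y +-110 mm; front row of knobs at x -177 mm, 28 mm tall. Electrode stumps beside the burners are lower than their rims. Food tin, mug and spice jar stand to its right.
- burner_a: one of four identical burner heads, fixed: aluminium ring 84 mm across with flame slots. Origin on its vertical axis, 8 mm above the worktop; its flat rim is 22 mm above the origin and has a round bore 63 mm wide for the cap's boss. Its turn about the vertical varies. Any cap may lie on any head: take the nearest.
- burner_b: burner head just like burner_a, origin likewise.
- burner_c: burner head just like burner_a, origin likewise.
- burner_d: burner head just like burner_a, origin likewise.
- cap_a: one of four identical loose caps: black enamelled disc 80 mm across, about 160 g, 7.5 mm thick, flat on top, edge rounded. A boss beneath, 58 mm across, 3 mm deep, drops into the head's bore with 2.5 mm play all round. Origin at the centre of the disc's flat underside, z up. Seated: origin 22 mm above the head's origin, within 2.5 mm of its axis, flat; gives nowhere when pressed.
- cap_b: cap just like cap_a. Exactly one of the four caps, any of them, is badly placed: 6 to 9 mm off centre in any direction, its boss caught on the rim. The side towards which it is off centre stands a few mm high (slope about 0.065 rad).
- cap_c: cap just like cap_a. The badly placed cap gives and rocks level when its high side is pressed with a few N, 18 to 30 mm from the cap's centre; let go, it tips back. A press at its middle or low side does not rock it.
- cap_d: cap just like cap_a. The badly placed cap is seated by a light sideways push (1 to 4 N) on the edge of its high side towards the head's axis; fingertips 2 to 4 mm above the rim catch the edge. The boss then drops into the bore and the far wall of the bore stops it.
- tin: a loose bystander to be left alone: a tall food tin with a red label, 75 mm across, 110 mm tall, standing on the worktop to the right of the hob. Origin at the centre of its underside.
- mug: a loose bystander to be left alone: a blue and white mug, 78 mm across, 92 mm tall, with a handle, standing on the worktop to the right of the hob. Origin at the centre of its underside.
- spice_jar: a loose bystander to be left alone: a round spice jar with a black lid, 41 mm across, 105 mm tall, standing on the worktop to the right of the hob. Origin at the centre of its underside.
Mind the look-alikes: they are no part of the job. What is shaped like the cap_a but orange or white is not meant.

How it is judged:
On the way, in this order (a step that is already met when the one before it is completed fails the run):
1. the badly placed cap is pressed down on its raised side, so that it rocks level while still off its seat (((contact force between the fingers and cap_a above 0.5 N and angle between cap_a's own z axis and vertical below 0.035 rad and height (world z) of cap_a above 0.0316 m) or (contact force between the fingers and cap_b above 0.5 N and angle between cap_b's own z axis and vertical below 0.035 rad and height (world z) of cap_b above 0.0316 m) or (contact force between the fingers and cap_c above 0.5 N and angle between cap_c's own z axis and vertical below 0.035 rad and height (world z) of cap_c above 0.0316 m) or (contact force between the fingers and cap_d above 0.5 N and angle between cap_d's own z axis and vertical below 0.035 rad and height (world z) of cap_d above 0.0316 m))), for 0.1 s.
2. that cap has dropped into its burner, and all four lie flat (height (world z) of cap_a between 0.0285 and 0.0316 m and angle between each of cap_a, cap_b, cap_c, cap_d's own z axis and vertical below 0.03 rad and height (world z) of cap_b between 0.0285 and 0.0316 m and height (world z) of cap_c between 0.0285 and 0.0316 m and height (world z) of cap_d between 0.0285 and 0.0316 m), for 0.2 s.
At the end, for the whole second after the job is handed in: All four caps lie seated in their burners and at rest: each one's underside within 1.6 mm of the rim's height (30 mm above the worktop; a cap whose boss is not in the bore stands higher) and tilted less than 0.03 rad (all of step 2 and linear speed of each of cap_a, cap_b, cap_c, cap_d below 0.01 m/s); the robot touches nothing.
It fails at once if a cap is lifted (its middle more than 10 mm above the rim of its burner), tipped over (more than 0.5 rad) or pushed off its burner (height (world z) of any of cap_a, cap_b, cap_c, cap_d above 0.04 m or height (world z) of any of cap_a, cap_b, cap_c, cap_d below 0.024 m or angle between any of cap_a, cap_b, cap_c, cap_d's own z axis and vertical above 0.5 rad).
It fails at once if a second cap comes out of its seat while one is unseated (height (world z) of each of cap_a, cap_b above 0.0318 m or height (world z) of each of cap_a, cap_c above 0.0318 m or height (world z) of each of cap_a, cap_d above 0.0318 m or height (world z) of each of cap_b, cap_c above 0.0318 m or height (world z) of each of cap_b, cap_d above 0.0318 m or height (world z) of each of cap_c, cap_d above 0.0318 m).
It fails at once if the food tin, mug or spice jar is moved by more than 10 mm or tipped (distance of any of tin, mug, spice_jar from where it was at the start of the episode above 0.01 m or angle between any of tin, mug, spice_jar's own z axis and vertical above 0.15 rad).
It also fails if it takes over 58 s, if anything falls off the work surface, if the arm or the gripper's body presses on something with over 40 N, if the wrist force passes 120 N, or if a joint passes its speed limit or range.

## Working session

There is one attempt and no reset: what is moved stays moved. The work goes in short steps, each a Python script; the robot and the scene stay as the last script left them, time stands still between calls to the robot, and variables do not carry over. Pictures are saved under pics/ and viewed, at most 10 in all, crops included, and the job is handed in when it is done.

```bash
mkdir -p pics; ls; python3 - <<'E'
from cell import bot
import cv2,numpy as np
np.set_printoptions(precision=4,suppress=True)
for n in("top","scene"):
    im=bot.camera(n); cv2.imwrite(f"pics/{n}0.png",im[:,:,::-1])
    print(n,bot.calibration(n))
    for t in("cap_a","burner_a","hob","tin"):
        print(t,[(np.round(d["bbox"]).tolist(),round(d["confidence"],2)) for d in bot.search_frame(n,t)])
print(bot.calibration("wrist"),bot.read_clock(),bot.read_tool_rot())
E
```

```text
pics
top {'mtx': array([[382.3579,   0.    , 274.2526],
       [  0.    , 382.3579, 215.326 ],
       [  0.    ,   0.    ,   1.    ]]), 'k1': -0.10610531718572658, 'extrinsics': array([[-0.0012, -0.9994, -0.0354, -0.0969],
       [-0.9893,  0.0064, -0.1458,  0.5284],
       [ 0.1459,  0.0348, -0.9887,  0.8355],
       [ 0.    ,  0.    ,  0.    ,  1.    ]])}
cap_a [([256.0, 224.0, 33.0, 35.0], 0.95), ([162.0, 223.0, 33.0, 41.0], 0.91), ([163.0, 155.0, 30.0, 33.0], 0.86), ([255.0, 150.0, 35.0, 34.0], 0.82), ([392.0, 195.0, 35.0, 37.0], 0.79), ([376.0, 244.0, 36.0, 35.0], 0.71), ([336.0, 188.0, 43.0, 44.0], 0.22)]
burner_a [([252.0, 174.0, 33.0, 14.0], 0.63), ([192.0, 233.0, 2.0, 3.0], 0.57)]
hob [([126.0, 149.0, 202.0, 150.0], 0.67)]
tin [([337.0, 190.0, 41.0, 42.0], 0.67)]
scene {'mtx': array([[447.6577,   0.    , 281.6891],
       [  0.    , 447.6577, 209.6104],
       [  0.    ,   0.    ,   1.    ]]), 'k1': 0.036700632476310634, 'extrinsics': array([[ 0.4325, -0.9016, -0.0091, -0.3372],
       [-0.4721, -0.2179, -0.8542,  0.2633],
       [ 0.7681,  0.3737, -0.5199,  0.6266],
       [ 0.    ,  0.    ,  0.    ,  1.    ]])}
cap_a [([153.0, 192.0, 35.0, 20.0], 0.79), ([274.0, 176.0, 37.0, 19.0], 0.63), ([238.0, 214.0, 35.0, 24.0], 0.59), ([404.0, 248.0, 27.0, 28.0], 0.59)]
burner_a [([193.0, 173.0, 36.0, 15.0], 0.83), ([236.0, 229.0, 40.0, 16.0], 0.82), ([272.0, 188.0, 34.0, 21.0], 0.52)]
hob [([87.0, 168.0, 249.0, 124.0], 0.89)]
tin []
{'mtx': array([[364.6946,   0.    , 272.4212],
       [  0.    , 364.6946, 209.4069],
       [  0.    ,   0.    ,   1.    ]]), 'k1': -0.06454836482596647, 'hand_eye': array([[ 0.0005, -0.9455, -0.3257,  0.0854],
       [ 1.    ,  0.0003,  0.0007,  0.001 ],
       [-0.0005, -0.3257,  0.9455, -0.1413],
       [ 0.    ,  0.    ,  0.    ,  1.    ]])} 0.5 [-0.0001  0.99    0.1409  0.    ]
```

```bash
cat > h.py <<'E'
from cell import bot
import cv2,numpy as np
from scipy.spatial.transform import Rotation as R
np.set_printoptions(precision=4,suppress=True)
def w2c(name):
    c=bot.calibration(name)
    if name!="wrist": return c,c["extrinsics"]
    q=np.array(bot.read_tool_rot()); T=np.eye(4); T[:3,:3]=R.from_quat(q,scalar_first=True).as_matrix(); T[:3,3]=bot.read_position()
    return c,np.linalg.inv(T@c["hand_eye"])
def p2w(c,E,uv,z):
    d=np.array([c["k1"],0,0,0,0.]);p=cv2.undistortPoints(np.array([[uv]],float),c["mtx"],d)[0,0]
    r=E[:3,:3].T@np.array([p[0],p[1],1]);o=-E[:3,:3].T@E[:3,3]
    return o+r*(z-o[2])/r[2]
def w2p(c,E,P):
    return cv2.projectPoints(np.asarray(P,float).reshape(-1,3),cv2.Rodrigues(E[:3,:3])[0],E[:3,3],c["mtx"],np.array([c["k1"],0,0,0,0.]))[0][:,0]
E
python3 - <<'E'
from h import *
c,E=w2c("top")
for b in([256,224,33,35],[162,223,33,41],[163,155,30,33],[255,150,35,34],[392,195,35,37],[376,244,36,35]):
    print(p2w(c,E,(b[0]+b[2]/2,b[1]+b[3]/2),.037))
im=cv2.imread("pics/top0.png")[130:310,110:440]
cv2.imwrite("pics/top0c.png",cv2.resize(im,None,fx=2.4,fy=2.4,interpolation=cv2.INTER_CUBIC))
E
```

```text
[ 0.4683 -0.0949  0.037 ]
[0.4641 0.121  0.037 ]
[0.6342 0.1285 0.037 ]
[ 0.6419 -0.095   0.037 ]
[ 0.5303 -0.4083  0.037 ]
[ 0.4216 -0.3677  0.037 ]
```

View pics/top0c.png

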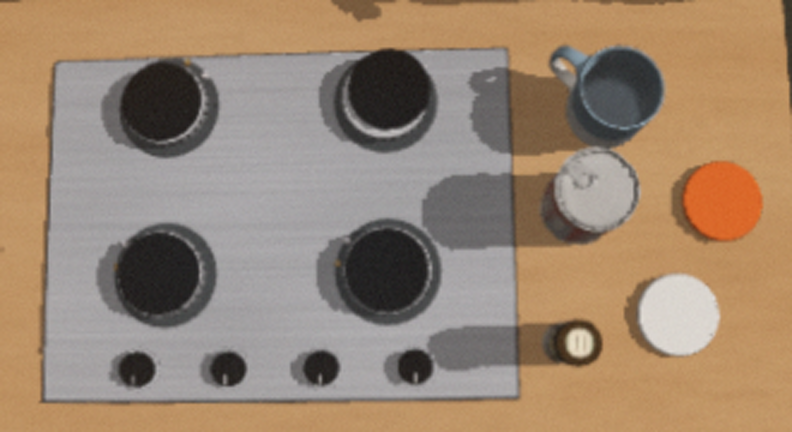

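```bash
python3 - <<'E'
from h import *
bot.set_gripper(0.0)
for i,p in enumerate(([.55,.015,.28],[.6,-.093,.19])):
    bot.move_pose(p,[0,1,0,0]); bot.wait(.3)
    c,E=w2c("wrist"); im=bot.camera("wrist"); cv2.imwrite(f"pics/w{i}.png",im[:,:,::-1]); np.save(f"E{i}",E)
    for t in("cap_a","burner_a"):
        print(t,[(np.round(d["bbox"]).tolist(),round(d["confidence"],2),p2w(c,E,(d["bbox"][0]+d["bbox"][2]/2,d["bbox"][1]+d["bbox"][3]/2),.037)) for d in bot.search_frame("wrist",t)])
print(bot.read_clock(),bot.read_ft_force())
E
python3 -c "
import cv2,numpy as np
a=cv2.imread('pics/w0.png');b=cv2.imread('pics/w1.png')
cv2.imwrite('pics/w01.png',cv2.resize(np.vstack([a[:],b[:]]),None,fx=.71,fy=.71))"
```

```text
cap_a [([329.0, 203.0, 69.0, 67.0], 0.78, array([ 0.4703, -0.0907,  0.037 ])), ([121.0, 42.0, 75.0, 79.0], 0.78, array([0.6396, 0.1285, 0.037 ])), ([534.0, 236.0, 24.0, 50.0], 0.6, array([ 0.4364, -0.3215,  0.037 ])), ([336.0, 34.0, 84.0, 81.0], 0.57, array([ 0.6456, -0.0923,  0.037 ])), ([139.0, 203.0, 73.0, 68.0], 0.55, array([0.4701, 0.1255, 0.037 ]))]
burner_a [([141.0, 201.0, 71.0, 46.0], 0.9, array([0.4852, 0.1233, 0.037 ])), ([160.0, 42.0, 45.0, 85.0], 0.8, array([0.6367, 0.1047, 0.037 ])), ([332.0, 49.0, 60.0, 74.0], 0.66, array([ 0.6343, -0.0768,  0.037 ])), ([327.0, 197.0, 64.0, 47.0], 0.6, array([ 0.4901, -0.0847,  0.037 ]))]
cap_a [([487.0, 330.0, 67.0, 32.0], 0.87, array([ 0.4348, -0.3499,  0.037 ])), ([14.0, 282.0, 80.0, 71.0], 0.8, array([0.4715, 0.1227, 0.037 ])), ([551.0, 227.0, 9.0, 44.0], 0.79, array([ 0.5457, -0.357 ,  0.037 ])), ([1.0, 101.0, 57.0, 94.0], 0.74, array([0.6384, 0.1107, 0.037 ])), ([224.0, 90.0, 103.0, 93.0], 0.7, array([ 0.6466, -0.0954,  0.037 ])), ([230.0, 307.0, 1.0, 10.0], 0.52, array([ 0.4805, -0.0534,  0.037 ]))]
burner_a [([230.0, 276.0, 85.0, 37.0], 0.69, array([ 0.5  , -0.093,  0.037])), ([26.0, 275.0, 76.0, 58.0], 0.65, array([0.4866, 0.1093, 0.037 ])), ([0.0, 97.0, 73.0, 94.0], 0.65, array([0.6416, 0.1035, 0.037 ])), ([222.0, 100.0, 81.0, 91.0], 0.64, array([ 0.6396, -0.0844,  0.037 ]))]
5.2167 [-0.5174  0.4525 -0.0023]
```

View pics/w1.png

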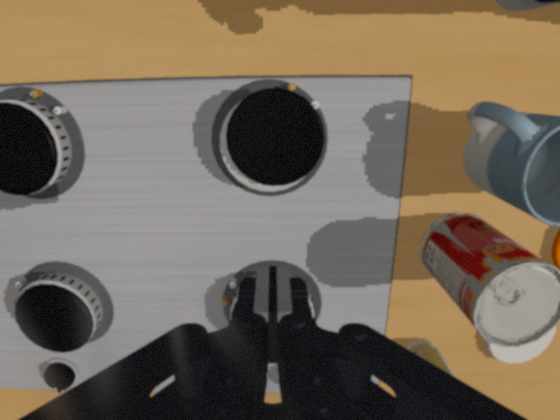

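View pics/w0.png

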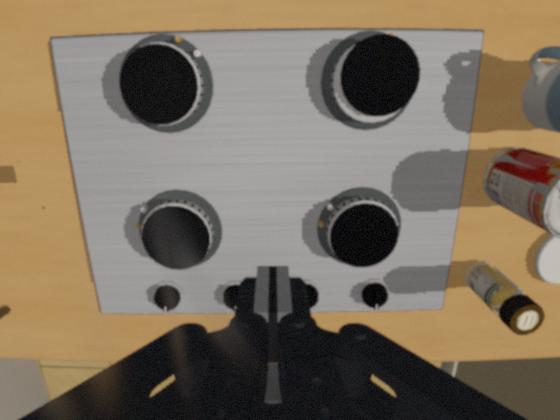

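```bash
python3 - <<'E'
from h import *
from scipy.optimize import least_squares
c=bot.calibration("wrist")
def caps(f,E,guess,z=.0365):
    g=cv2.imread(f).max(2); m=cv2.morphologyEx((g<30).astype(np.uint8),cv2.MORPH_OPEN,np.ones((5,5)))
    n,l,st,ce=cv2.connectedComponentsWithStats(m); out=[]
    for q in guess:
        u=w2p(c,E,[*q,z])[0]; k=l[int(u[1]),int(u[0])]
        ct=max(cv2.findContours((l==k).astype(np.uint8),0,1)[0],key=cv2.contourArea)[:,0]
        W=np.array([p2w(c,E,p,z)[:2] for p in cv2.convexHull(ct)[:,0]])
        s=least_squares(lambda x:np.hypot(*(W-x[:2]).T)-x[2],[*q,.04],loss="soft_l1",f_scale=.001)
        out.append(s.x); print(f,k,st[k],s.x,"rms",np.sqrt(np.mean(s.fun**2)))
    return np.array(out)
E0,E1=np.load("E0.npy"),np.load("E1.npy")
o=caps("pics/w0.png",E0,[(.64,.128),(.645,-.093),(.47,.125),(.47,-.091)])
b=caps("pics/w1.png",E1,[(.645,-.095)])
nom=np.array([[.085,.11],[.085,-.11],[-.085,.11],[-.085,-.11]])
def f(x,i):
    C,S=np.cos(x[2]),np.sin(x[2]); return nom[i]@np.array([[C,S],[-S,C]])+x[:2]
for sus in range(4):
    k=[i for i in range(4) if i!=sus]
    s=least_squares(lambda x:(f(x,k)-o[k,:2]).ravel(),[.55,.015,0])
    print(sus,"fit",s.x,"rms mm",1e3*np.sqrt(np.mean(s.fun**2)),"offset mm",1e3*(o[sus,:2]-f(s.x,[sus])[0]))
    if sus==1: h=f(s.x,[1])[0]
# rectified view at z=.03
im=cv2.imread("pics/w1.png"); N=500; sc=.11/N
gx,gy=np.meshgrid(h[1]+.055-sc*np.arange(N),h[0]+.055-sc*np.arange(N))
uv=w2p(c,E1,np.stack([gy,gx,0*gx+.03],-1)).astype(np.float32).reshape(N,N,2)
r=cv2.remap(im,uv[...,0],uv[...,1],cv2.INTER_CUBIC)
r=np.clip(r.astype(int)*1.5,0,255).astype(np.uint8)
cv2.circle(r,(250,250),int(.042/sc),(0,0,255),1)
cv2.imwrite("pics/rect.png",r)
E
```

```text
pics/w0.png 2 [ 121   47   74   75 4223] [0.6365 0.1301 0.038 ] rms 0.0004198465600481923
pics/w0.png 1 [ 342   35   76   79 4689] [ 0.645  -0.0939  0.0383] rms 0.00028705863335537935
pics/w0.png 0 [     0      0    560    420 210311] [0.35   0.0015 0.4632] rms 0.0017242282355405037
pics/w0.png 3 [ 332  206   65   59 3054] [ 0.4707 -0.0908  0.0377] rms 0.00034282890329836703
pics/w1.png 1 [ 228   89   95   95 7035] [ 0.6453 -0.0945  0.0383] rms 0.00039866249662492026
0 fit [ 0.4934 -0.015   0.553 ] rms mm 33.0632834021459 offset mm [128.5173   6.8209]
1 fit [ 0.5244 -0.012   0.3273] rms mm 49.82057473566694 offset mm [ 4.8113 -5.0652]
2 fit [0.5552 0.018  0.0155] rms mm 2.3288343729798866 offset mm [-118.5075 -125.197 ]
3 fit [ 0.5322 -0.0323  0.4046] rms mm 41.93634848790454 offset mm [-26.6618  76.0973]
```

View pics/rect.png

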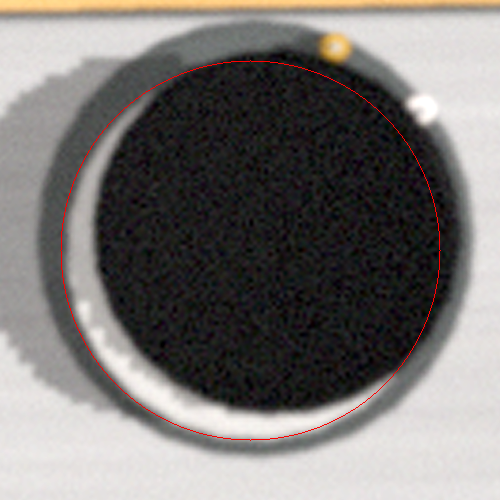

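```bash
cat >> h.py <<'E'
cap=np.array([.6453,-.0945]);hd=np.array([.6402,-.0888]);d=(cap-hd)/np.linalg.norm(cap-hd)
q=(R.from_euler("z",np.arctan2(d[1],d[0]))*R.from_euler("x",np.pi)).as_quat(scalar_first=True)
def st(t): print(t,bot.read_clock(),np.array(bot.read_position()),np.array(bot.read_ft_force()))
E
python3 - <<'E'
from h import *
p=cap+.022*d; print(d,p)
bot.move_pose([*p,.07],q); bot.wait(.3); st("above")
print(bot.move_linear([*p,.034],speed=.01,until_force=2)); st("touch")
for i in range(6):
    a=bot.read_position(); f=bot.read_ft_force()
    if f[2]>6: break
    bot.move_linear([*p,a[2]-.0007],speed=.01); bot.wait(.15); st(i)
bot.wait(.4); st("held")
E
```

```text
[ 0.6668 -0.7452] [ 0.66   -0.1109]
above 10.0 [ 0.66   -0.1109  0.07  ] [ 0.5075 -0.1139  0.0899]
True
touch 12.575 [ 0.6605 -0.1113  0.0406] [ 0.1944 -1.0045  5.3274]
0 12.975 [ 0.6605 -0.1113  0.0405] [-0.5626 -0.4273  6.1157]
held 13.375 [ 0.6605 -0.1113  0.0406] [-1.0605 -0.5953  5.2763]
```

```bash
python3 - <<'E'
from h import *
p=cap+.022*d
bot.move_linear([*p,.060],speed=.03); bot.wait(.3); st("up")
bot.move_linear([*p,.046],speed=.03)
z=.046
while z>.0385:
    z-=.0005; bot.move_linear([*p,z],speed=.01); bot.wait(.05)
    f=bot.read_ft_force()[2]; print(round(z,4),bot.read_position()[2].__round__(4),round(f,2))
    if f>10: break
bot.wait(.3); st("held")
E
```

```text
up 14.4917 [ 0.6599 -0.1109  0.0598] [-0.0743 -0.5766 -0.4662]
0.0455 0.0457 -0.17
0.045 0.045 -0.45
0.0445 0.0445 -0.4
0.044 0.044 0.1
0.0435 0.0435 -0.19
0.043 0.043 -0.86
0.0425 0.0424 0.83
0.042 0.042 -0.3
0.0415 0.0416 0.72
0.041 0.0411 2.03
0.0405 0.0407 1.14
0.04 0.0406 5.83
0.0395 0.0406 8.29
0.039 0.0405 9.99
0.0385 0.0405 14.49
held 19.9083 [ 0.6604 -0.1112  0.0405] [-2.8974  0.334  13.817 ]
```

```bash
python3 - <<'E'
from h import *
p=cap+.022*d
bot.move_linear([*p,.065],speed=.08)
bot.move_linear([*(cap+.068*d),.065],speed=.08)
bot.move_linear([*(cap+.068*d),.0335],speed=.05); bot.wait(.2); st("side")
s=.060; bot.move_linear([*(cap+s*d),.0335],speed=.03)
while s>.034:
    s-=.001; bot.move_linear([*(cap+s*d),.0335],speed=.01); bot.wait(.05)
    f=np.array(bot.read_ft_force()); a=np.array(bot.read_position())
    print(round(s,3),round((a[:2]-cap)@d,4),round(f[:2]@d,2),round(f[2],2))
    if f[:2]@d>6: break
st("end")
E
```

```text
side 22.1 [ 0.691  -0.1453  0.034 ] [0.1737 0.0525 0.4315]
0.059 0.0591 0.1 -0.49
0.058 0.058 -0.23 0.41
0.057 0.057 0.52 0.25
0.056 0.056 0.28 0.13
0.055 0.055 -0.06 -0.5
0.054 0.054 0.71 0.1
0.053 0.053 -0.53 -0.03
0.052 0.052 -0.19 0.68
0.051 0.0509 0.33 -0.15
0.05 0.05 -0.22 0.02
0.049 0.049 -0.29 0.26
0.048 0.0481 0.73 0.17
0.047 0.0469 0.56 0.18
0.046 0.0459 1.03 -0.93
0.045 0.0449 -0.78 -0.17
0.044 0.0439 0.04 0.68
0.043 0.0429 0.01 -0.04
0.042 0.042 0.61 -0.04
0.041 0.0411 0.57 0.36
0.04 0.0402 1.4 0.41
0.039 0.039 0.68 0.7
0.038 0.0383 2.05 1.74
0.037 0.0379 5.19 0.91
0.036 0.0376 6.06 1.08
end 29.7167 [ 0.6705 -0.1225  0.0342] [ 4.0555 -4.5072  1.0817]
```

```bash
python3 - <<'E'
from h import *
bot.move_linear([*(cap+.06*d),.0335],speed=.05)
bot.move_linear([*(cap+.06*d),.09],speed=.1)
bot.move_pose([.6,-.093,.19],[0,1,0,0]); bot.wait(.3)
c,E=w2c("wrist"); im=bot.camera("wrist")[:,:,::-1]; cv2.imwrite("pics/w2.png",im)
N=500; sc=.11/N
gx,gy=np.meshgrid(hd[1]+.055-sc*np.arange(N),hd[0]+.055-sc*np.arange(N))
uv=w2p(c,E,np.stack([gy,gx,0*gx+.03],-1)).astype(np.float32).reshape(N,N,2)
r=np.clip(cv2.remap(im,uv[...,0],uv[...,1],cv2.INTER_CUBIC).astype(int)*1.5,0,255).astype(np.uint8)
cv2.circle(r,(250,250),int(.042/sc),(0,0,255),1); cv2.imwrite("pics/rect2.png",r)
st("look")
E
```

```text
look 35.925 [ 0.6   -0.093  0.19 ] [-0.4282  0.2269 -0.198 ]
```

View pics/rect2.png

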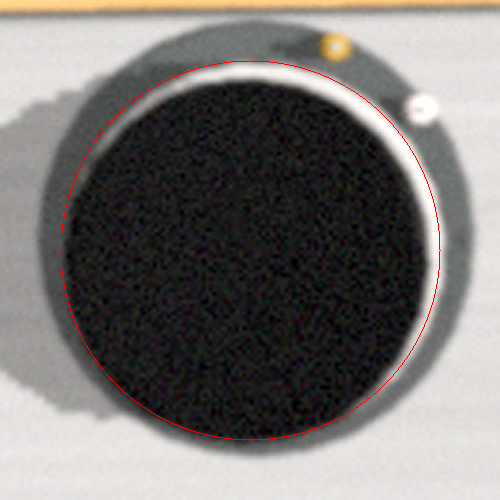

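```bash
python3 - <<'E'
from h import *
bot.move_pose([*(hd+.01*d),.06],q)
print(bot.move_linear([*(hd+.01*d),.035],speed=.012,until_force=2.5)); bot.wait(.1); st("touch")
for s in(.01,):
    z=bot.read_position()[2]
bot.move_linear([*(hd+.01*d),.15],speed=.15); bot.wait(.3); st("up")
if z<.0385: print(bot.close_job())
E
```

```text
True
touch 42.15 [ 0.6468 -0.0962  0.0376] [-0.2179  0.0804  5.0675]
up 43.3583 [ 0.6465 -0.0962  0.1492] [ 0.3444  0.2128 -0.0332]
the job is handed in; nothing more can be done
None
```

The far-right cap was the badly placed one: it rocked level under the finger, and a sideways push dropped it into its burner. A check press met its top at 37.6 mm (37.5 mm when seated), and the job was handed in at about 43 s; the other three caps were judged seated from the pictures and not pressed.

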